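# Lever a filter out of its pocket and seat it in the stand

### The job

The filter cassette is sunk in the pocket of the unloading station: press the tab of the ejector rocker down onto its stop and keep it pressed there firmly, at 8 to 18 N, for at least half a second (over 30 N would bend the rocker), so that the other end tips the filter up. Then lift the filter out by its raised end and lay it flat, gently and not dropped, between the two end lips of the filter stand, and let go. Leave everything else on the bench alone.

Things in the scene. Friction and masses are not known exactly. Their poses are not given: they have to be found in the camera images.
- station: Aluminium unloading station, fixed. Origin at bench level under the centre of its pocket, z up. Block 81 (x) by 61 (y) mm, rim top at z 61 mm. Pocket 67 x 47 mm, floor at z 52 mm, 9 mm deep: the filter in it lies 1 mm below the rim and cannot be gripped. On its -x side a steel ejector rocker is hinged between two lugs (58 mm high, at x -68 mm, |y| up to 18 mm).
- rocker (a joint): Angle of the ejector rocker about its hinge (along the station's y, at x -68, z 46 mm). 0 = as found; grows as the tab is pressed; a rigid stop screw under the tab, set differently each time, ends it at 0.41 to 0.59 rad. Stiff hinge: 4 N on the tab moves it, it stays where left; force rises steeply only at the stop. After 0.04 rad of play its prong, 53 mm beyond the hinge, lifts the filter's -x end.
- tab (a point): Middle of the upper face of the rocker's steel press tab, a plate 28 (x) by 38 (y) by 5 mm, 147 mm from the pocket's centre on the station's -x side. About 67 mm above the bench as found (leaning 0.25 rad), 19 to 34 mm at the stop; it moves almost straight down. Under it is only the low stop screw; nothing stands beside it.
- filter_center (a point): Centre (half-way up) of the filter cassette: loose rigid black plate 64 (its x) by 44 (y) by 8 mm (z) with a round window, about 90 g. It starts flat in the pocket, axes as the station's. With the rocker at its stop it leans 0.38 to 0.6 rad, its -x end 24 to 35 mm up, +x end still in the pocket. Grip it across its 44 mm width near the raised end, fingertips above the rim.
- stand: Aluminium filter stand, fixed. Origin at bench level under its centre, z up. Base plate 100 (x) by 70 (y) mm, 10 mm high, four screws to 15 mm at its corners. Its table, 34 mm wide (y) so that fingers pass on both sides, has its top at z 34 mm and two end lips, 6 mm high, 70 mm apart along x; the filter lies between them, either way round.
- seat (a point): Where the centre of the filter lies when it is seated in the stand: 4 mm above the stand's table, axes as the stand's.
- lens_tube: Bystander: black lens tube standing upright, 31 mm across, 34 mm tall; origin under its middle.
- post: Bystander: steel post standing upright, 13 mm across, 50 mm tall; origin under its middle.
- driver: Bystander: screwdriver with black handle, 160 mm long, lying; origin under its middle (of its length).
- fork: Bystander: black clamping fork, 80 x 30 x 8 mm, lying flat; origin under its middle (of its length).
- thumb_nut: Bystander: steel thumb nut standing upright, 22 mm across, 22 mm tall; origin under its middle.
- lens_ring: Bystander: black retaining ring, 40 mm across, 8 mm tall, lying flat; origin under its middle.
- cleaner: Bystander: white bottle standing upright, 44 mm across, 85 mm tall; origin under its middle.

How it is judged:
On the way, in this order (a step that is already met when the one before it is completed fails the run):
1. the rocker is pressed onto its stop (beyond 0.39 rad) by the fingers with 8 to 18 N, for 0.5 s (value of joint rocker above 0.39 rad and contact force between the fingers and station between 8 and 18 N), for 0.5 s.
2. the filter is lifted out, its centre 85 mm or more above the bench (height (world z) of filter_center above 0.085 m), for 0.1 s.
At the end, for the whole second after the job is handed in: The filter lies window up, flat (within 0.05 rad) on the stand's table between the lips, its centre within 7 mm of the seat point sideways and 2 mm in height, its length within 0.12 rad of the stand's, at rest and released (horizontal distance between filter_center and seat below 0.007 m and z of filter_center in the frame of seat between -0.002 and 0.002 m and angle between filter_center's own z axis and vertical below 0.05 rad and angle between the x axis of filter_center and the x axis of seat, either way round below 0.12 rad and linear speed of filter below 0.02 m/s and contact force between filter and the fingers below 0.05 N); the robot touches nothing.
It fails at once if the station or its rocker is pushed with more than 30 N (contact force between any of the fingers, the arm and station above 30 N).
It fails at once if the filter falls freely or flies (faster than 0.5 m/s while touching nothing) (contact force between filter and anything else below 0.01 N and linear speed of filter above 0.5 m/s).
It fails at once if the stand is pushed with more than 25 N, by the filter or by the robot (contact force between any of filter, the fingers, the arm and stand above 25 N).
It fails at once if a bystander is moved by more than 20 mm (distance of any of lens_tube, post, driver, fork, thumb_nut, lens_ring, cleaner from where it was at the start of the episode above 0.02 m).
It also fails if it takes over 58 s, if anything falls off the work surface, if the arm or the gripper's body presses on something with over 40 N, if the wrist force passes 120 N, or if a joint passes its speed limit or range.

### The arm

A 6-joint arm with a two-finger parallel gripper is mounted at the origin on the work surface. World frame = base frame: x ahead of the robot, y to its left, z up, the work surface at z = 0. Lengths are in m, angles in rad, forces in N, time in s.
With the tool pointing down it reaches from about 0.25 to 0.725 m from the base axis. Payload 4 kg.
Tool frame: the origin (TCP) lies on the centre line of the jaws, within the pads' length; the fingertips stand 11 mm ahead of it and the grasp point (between the pads) lies 8 mm behind it (bot.nose_length is the distance from the TCP to the fingertips, in m); z points along the fingers, y is the direction in which the jaws open and shut (so a half turn about z gives the same grasp; the last joint's range is limited). The gripper opens to 85 mm and grips with 20 to 120 N. Pads are 22 mm wide; open, the fingers measure 114 mm over their backs; the gripper's body (76 mm by 85 mm) begins 54 mm behind the grasp point. The pads swing forward as they close: fully open they stand 13 mm farther back than shut.
Start: joints at [1.164, 0.241, 0.005, 1.335, 0, 1.571], TCP at [0.198, 0.459, 0.242] pointing down, gripper open.
Joint ranges: [-2.72, 2.72], [-1.05, 1.87], [-1.09, 1.28], [-1.99, 2.15], [-1.42, 1.44], [-3.14, 3.14]. Speed limits (rad/s): [2.79, 2.79, 3.14, 3.14, 3.14, 3.14].

### API

Orientations are given as a unit quaternion [x, y, z, w].
In Python, from workcell import bot gives the robot as it stands.
- The arm moves only by the tool play_rows, never from a script. Its argument "plan" is one flat list of numbers, 6 for each row, row after row: the shift along the tool's x, y, z in mm, then the turn, a rotation vector about the tool's x, y, z in rad. A call has 1 to 20 rows; each row shifts and turns the commanded pose from where the row before left it, along the tool's axes as they then stand; what a row does not reach is not made up. A row lasts 1/8 s, in which the tool goes at most 62.5 mm and 10.7 degrees, less where a joint would pass 70% of its speed; a pose out of reach is approached as far as the arm can. A call with a gripper value outside its range is refused whole. "hand" is the opening in per cent of the stroke, from 0 (shut) to 100 (fully open), set as the call begins (left out, the last holds). The fingers move at their own pace and stop on an object; the grip force is fixed at half the most. Time passes only in rows, so rows that do not move let the fingers close. It gives the time, the measured TCP pose, the force and the opening at its end, in the units of the state.
- bot.get_obs(): the state, without advancing time (a new reading comes with each control period).
- bot.camera(name): name is "scene" or "top" or "wrist"; returns a dict with "frame" (480x640x3 uint8, blue, green, red), "range_z" (480x640 float32, m along the optical axis (not along the pixel's ray), 0 where there is no reading), "K" (3x3 intrinsics, pixels), "cam_to_world" (4x4, takes a point from camera to world coordinates). Camera axes: x right, y down, z forward; pixel columns grow to the right and rows downward; lengths in m; the calibration is good to about 2 mm. A picture is of the moment at which its call begins.
- bot.job_done(): hands the job in, once; it reports no verdict.
Trained networks look in the newest picture that a camera, given by its name, has taken for a name from the list of things; names that differ only in an ending like _2 or _b are one class to them, and where a whole thing is asked for, a point or a joint stands for the part that bears it (a point fixed in the world has none). Each returns a list of dicts, best first, with "p" (0 to 1); they miss things now and then, are a little off and sometimes report something else, mostly with a low value. They report only what shows in the picture. A call takes as long as a camera call.
- bot.outline_of(query, camera): "mask" (480x640 bool, what is visible of it) and "point" ([row, column] in pixels, amid what is visible of it).
The state is a dict: "clock": time; "joint_pos": joint angles; "joint_vel": joint speeds; "tau": joint torques, N m; "eef_pos": TCP position; "tool_rot": TCP orientation; "ft_force": force on the tool from outside, world axes, zero at the start; "ft_torque": the same for the moment, N m; "grip_width": finger opening in m.
Only numpy, scipy, OpenCV 4.12 (cv2) and the standard library are available. Lean on these libraries where they do the work, as an engineer would, in place of code of your own. Each camera call takes 0.05 s, during which the arm holds its last target.

## Working session

There is one attempt and no reset: what is moved stays moved. The work goes in short steps, Python scripts to look and compute and a tool call to move; the robot and the scene stay as the last step left them, time stands still between calls to the robot, and variables do not carry over. Pictures are saved under pics/ and viewed, and the job is handed in when it is done.

Besides the shell and the picture viewer there is one more tool, called after ">>>" as name(argument=value, ...) on one line, values as JSON. play_rows: Moves the arm, as the interface text tells. Its arguments: {"type":"object","properties":{"plan":{"type":"array","items":{"type":"number"}},"hand":{"type":"number"}},"required":["plan"]}

```bash
mkdir -p pics; ls; cat > h.py <<'E'
from workcell import bot
import numpy as np, cv2
from scipy.spatial.transform import Rotation as R
def cam(n,f=None):
    c=bot.camera(n)
    if f: cv2.imwrite('pics/'+f,c['frame'])
    return c
def pts(c,mask=None):
    z=c['range_z']; v,u=np.nonzero((z>0)&(mask if mask is not None else True))
    K=c['K']; d=z[v,u]
    P=np.c_[(u-K[0,2])/K[0,0]*d,(v-K[1,2])/K[1,1]*d,d,np.ones_like(d)]
    return (P@c['cam_to_world'].T)[:,:3]
def proj(c,P):
    P=np.atleast_2d(P);T=np.linalg.inv(c['cam_to_world'])
    Q=P@T[:3,:3].T+T[:3,3]; q=Q@c['K'].T
    return q[:,:2]/q[:,2:]
E
python3 - <<'E'
from h import *
np.set_printoptions(precision=4,suppress=True)
o=bot.get_obs(); print(o)
for n in('top','scene'):
    c=cam(n,n+'0.png')
    print(n,c['cam_to_world'],c['K'][0])
    for q in ['station','rocker','filter_center','stand','lens_tube','post','driver','fork','thumb_nut','lens_ring','cleaner']:
        for r in bot.outline_of(q,n)[:2]:
            p=pts(c,r['mask'])
            print(n,q,round(r['p'],2),r['point'],r['mask'].sum(),np.median(p,0) if len(p) else None)
E
```

```text
pics
{'clock': 0.0, 'joint_pos': array([ 1.164 ,  0.2414,  0.0037,  1.3352, -0.    ,  1.5708]), 'joint_vel': array([-0.0011, -0.0005, -0.0015, -0.0005, -0.0009, -0.0007]), 'tau': array([ -0.0002, -37.2321,  25.2407,   0.0171,  -0.0002,   0.    ]), 'eef_pos': array([0.1976, 0.4586, 0.2414]), 'tool_rot': array([ 0.202 ,  0.9794, -0.0011, -0.0002]), 'ft_force': array([-0.0203, -0.2259, -0.0517]), 'ft_torque': array([-0.0218,  0.0126, -0.0268]), 'grip_width': 0.08533303626164289}
top [[-0.0295 -0.989   0.1446  0.4667]
 [-0.9996  0.0291 -0.0048  0.042 ]
 [ 0.0005 -0.1447 -0.9895  0.872 ]
 [ 0.      0.      0.      1.    ]] [436.7493   0.     317.2154]
top station 0.9 [271.6, 228.7] 2342 [0.5319 0.2094 0.0518]
top station 0.27 [272.6, 330.1] 92 [0.5269 0.0103 0.0087]
top rocker 0.7 [306.8, 218.6] 792 [0.4649 0.2135 0.0601]
top filter_center 0.89 [240.0, 224.2] 813 [0.5921 0.2093 0.0597]
top stand 0.96 [236.6, 440.6] 1693 [ 0.5887 -0.2042  0.0133]
top lens_tube 0.54 [242.3, 342.6] 203 [ 0.5897 -0.0065  0.0322]
top post 0.65 [241.2, 340.6] 157 [ 0.5885 -0.0064  0.0327]
top post 0.41 [301.8, 
[... 742 characters left out ...]
 0.0597]
scene filter_center 0.88 [285.7, 395.2] 1279 [0.5919 0.2086 0.0592]
scene stand 0.93 [173.0, 186.3] 2104 [ 0.5996 -0.2013  0.0136]
scene lens_tube 0.71 [226.7, 276.6] 393 [ 0.5963 -0.0041  0.0294]
scene post 0.73 [169.2, 331.0] 144 [ 0.4568 -0.0064  0.0271]
scene driver 0.68 [426.0, 387.5] 1216 [0.7568 0.307  0.0563]
scene driver 0.66 [312.5, 202.7] 1064 [0.7764 0.0007 0.0214]
scene fork 0.76 [244.6, 132.1] 779 [ 0.7504 -0.1747  0.0071]
scene thumb_nut 0.52 [211.3, 312.4] 147 [0.5302 0.0101 0.0079]
scene lens_ring 0.79 [368.4, 303.5] 341 [0.7619 0.1742 0.0063]
scene cleaner 0.7 [425.5, 389.3] 1209 [0.7568 0.3079 0.0564]
scene cleaner 0.35 [226.2, 276.6] 404 [ 0.5966 -0.0044  0.0293]
```

View pics/top0.png

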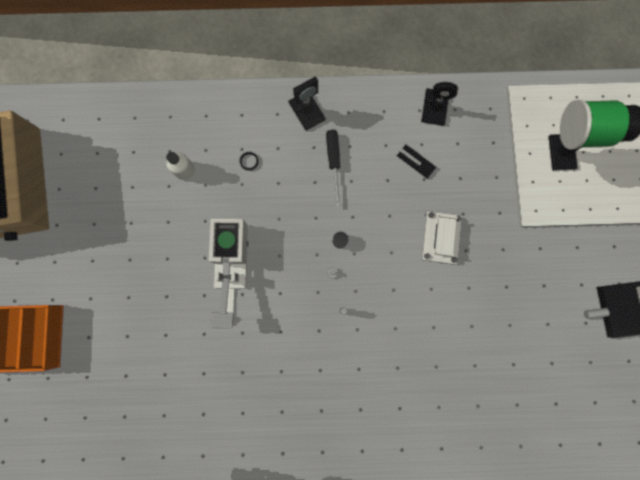

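View pics/scene0.png

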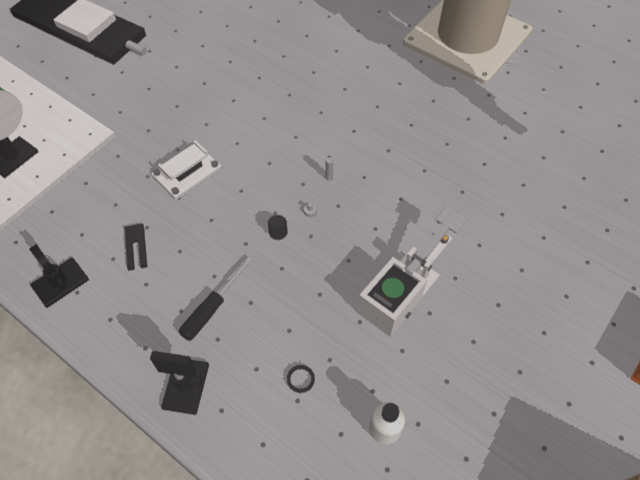

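```bash
cat > fit.py <<'E'
from h import *
def rect(P):
    (c,s,a)=cv2.minAreaRect((P[:,:2]*1000).astype(np.float32))
    return np.round(c,1),np.round(s,1),round(a,1)
E
python3 - <<'E'
from fit import *
np.set_printoptions(precision=4,suppress=True)
for n in('top','scene'):
    c=cam(n); P=pts(c)
    A=P[(abs(P[:,0]-.59)<.07)&(abs(P[:,1]-.21)<.07)&(P[:,2]>.055)&(P[:,2]<.066)]
    A=A[A[:,0]>.54]
    print(n,'rim',rect(A),len(A), A[:,2].mean())
    m=bot.outline_of('filter_center',n)[0]['mask']; print('filt',rect(pts(c,m)))
    B=P[(abs(P[:,0]-.445)<.04)&(abs(P[:,1]-.21)<.05)&(P[:,2]>.05)&(P[:,2]<.085)]
    print('tab',rect(B),B.mean(0),B[:,2].min(),B[:,2].max(),len(B))
    S=P[(abs(P[:,0]-.59)<.08)&(abs(P[:,1]+.205)<.08)]
    for lo,hi in((.005,.013),(.03,.037),(.037,.045)):
        s=S[(S[:,2]>lo)&(S[:,2]<hi)]
        print('stand',lo,rect(s),s.mean(0),len(s))
E
```

```text
top rim (array([591.3, 209.8]), array([61.9, 80.7]), 87.8) 1330 0.05998044698803684
filt (array([591.6, 209.5]), array([45.8, 65.2]), 86.5)
tab (array([457.9, 215.1]), array([38.7, 54.1]), 88.2) [0.4507 0.2149 0.0654] 0.052347549799362625 0.07298096154132261 439
stand 0.005 (array([ 592. , -211.8]), array([ 71.1, 100.7]), 80.7) [ 0.587  -0.2052  0.0091] 870
stand 0.03 (array([ 591.9, -211.5]), array([34.8, 78. ]), 81.3) [ 0.5922 -0.2118  0.0332] 630
stand 0.037 (array([ 591.7, -212.4]), array([33.8, 78.4]), 80.3) [ 0.5917 -0.2113  0.0393] 83
scene rim (array([590.9, 207.8]), array([62.1, 82.9]), 88.0) 2133 0.059402902718288596
filt (array([591.6, 207.3]), array([44.4, 65. ]), 88.1)
tab (array([457. , 213.6]), array([38.1, 56. ]), 89.3) [0.4512 0.2139 0.0647] 0.05314138287899706 0.07145364417800426 601
stand 0.005 (array([ 602.3, -195.4]), array([ 75.7, 118.3]), 58.4) [ 0.6039 -0.1996  0.0093] 928
stand 0.03 (array([ 591.5, -213.9]), array([38.2, 79.6]), 79.5) [ 0.5918 -0.2126  0.0334] 719
stand 0.037 (array([ 591.9, -212.6]), array([34.5, 79.1]), 79.5) [ 0.5926 -0.2127  0.0394] 92
```

>>> play_rows(plan=[-32,-12.6,10,0,0,0,-32,-12.6,10,0,0,0,-32,-12.6,10,0,0,0,-32,-12.6,10,0,0,0,-32,-12.6,10,0,0,0,-32,-12.6,10,0,0,0,-32,-12.6,10,0,0,0,-32,-12.6,10,0,0,0,-32,-12.6,10,0,0,0,-34,-12.6,10,0,0,0,0,0,0,0,0,-0.123,0,0,0,0,0,-0.123,0,0,0,0,0,-0.122,0,0,0,0,0,0], hand=0)

```text
clock: 3.15
eef_pos: [0.4438, 0.216, 0.1423]
tool_rot: [0.02, 1.0, 0.0, 0.0]
ft_force: [-0.5, -0.3, -0.5]
grip_width: 0.0002
```

```bash
cat > st.py <<'E'
from h import *
np.set_printoptions(precision=4,suppress=True)
o=bot.get_obs(); print(o['clock'],o['joint_pos'],o['eef_pos'],o['ft_force'],o['grip_width'],bot.nose_length)
r=R.from_quat(o['tool_rot']).as_matrix(); print(r)
E
python3 - <<'E'
from st import *
c=cam('wrist','w1.png'); c=cam('scene','s1.png')
E
```

```text
3.15 [ 0.453   0.2963 -0.1913  1.0831  0.      0.4934] [0.4438 0.216  0.1423] [-0.5076 -0.2987 -0.4713] 0.00022376668257642458 0.011
[[-0.9992  0.0403  0.0001]
 [ 0.0403  0.9992  0.    ]
 [-0.0001  0.     -1.    ]]
```

View pics/w1.png

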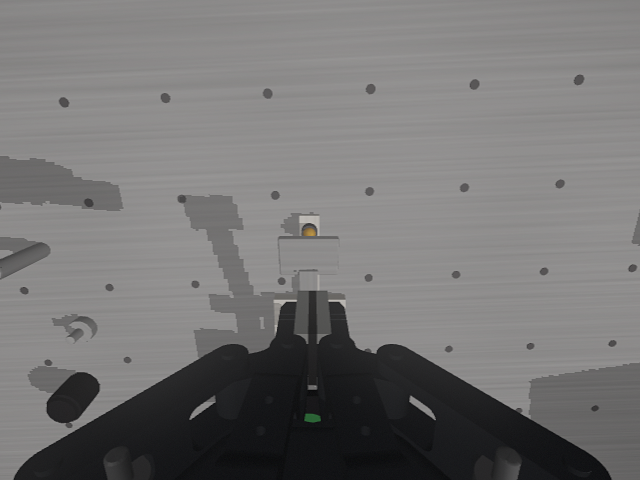

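View pics/s1.png

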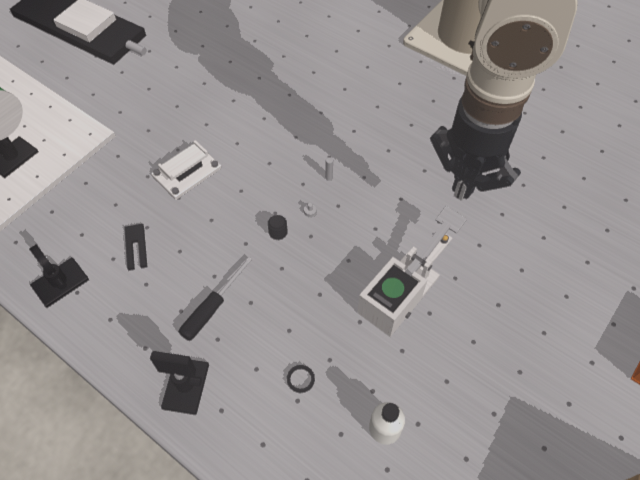

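>>> play_rows(plan=[0,-1.5,18,0,0,0,0,0,18,0,0,0,0,0,16,0,0,0,0,0,8,0,0,0,0,0,5,0,0,0,0,0,5,0,0,0,0,0,5,0,0,0,0,0,5,0,0,0,0,0,5,0,0,0,0,0,3,0,0,0])

```text
clock: 4.5
eef_pos: [0.4429, 0.2148, 0.0542]
tool_rot: [0.019, 1.0, 0.0, -0.001]
ft_force: [-4.8, 0.4, 5.6]
grip_width: 0.0005
```

>>> play_rows(plan=[0,0,0,0,0,0])

```text
clock: 4.62
eef_pos: [0.4436, 0.2147, 0.0541]
tool_rot: [0.019, 1.0, -0.0, -0.0]
ft_force: [-1.3, 1.3, 1.5]
grip_width: -0.0001
```

>>> play_rows(plan=[0,0,2,0,0,0,0,0,2,0,0,0,0,0,2,0,0,0])

```text
clock: 5.0
eef_pos: [0.4443, 0.2146, 0.0485]
tool_rot: [0.019, 1.0, 0.0, 0.001]
ft_force: [-1.2, -1.0, 4.5]
grip_width: -0.0001
```

>>> play_rows(plan=[0,0,1,0,0,0,0,0,1,0,0,0])

```text
clock: 5.25
eef_pos: [0.4445, 0.2146, 0.0465]
tool_rot: [0.02, 1.0, 0.0, 0.001]
ft_force: [-0.1, 0.4, 4.4]
grip_width: -0.0003
```

>>> play_rows(plan=[0,0,1,0,0,0])

```text
clock: 5.38
eef_pos: [0.4445, 0.2146, 0.0456]
tool_rot: [0.02, 1.0, 0.0, 0.001]
ft_force: [0.4, -0.4, 5.7]
grip_width: -0.0001
```

>>> play_rows(plan=[0,0,1,0,0,0])

```text
clock: 5.5
eef_pos: [0.4447, 0.2147, 0.0446]
tool_rot: [0.02, 1.0, 0.0, 0.001]
ft_force: [1.3, -0.4, 4.8]
grip_width: 0.0
```

>>> play_rows(plan=[0,0,1,0,0,0])

```text
clock: 5.62
eef_pos: [0.4448, 0.2147, 0.0437]
tool_rot: [0.02, 1.0, 0.0, 0.001]
ft_force: [1.8, -0.4, 4.5]
grip_width: 0.0005
```

>>> play_rows(plan=[0,0,1,0,0,0])

```text
clock: 5.75
eef_pos: [0.4449, 0.2147, 0.0427]
tool_rot: [0.02, 1.0, 0.0, 0.001]
ft_force: [2.9, -1.1, 5.1]
grip_width: 0.0001
```

>>> play_rows(plan=[0,0,1,0,0,0])

```text
clock: 5.88
eef_pos: [0.4451, 0.2147, 0.0418]
tool_rot: [0.02, 1.0, 0.0, 0.002]
ft_force: [2.6, 0.0, 5.5]
grip_width: -0.0
```

>>> play_rows(plan=[0,0,1,0,0,0])

```text
clock: 6.0
eef_pos: [0.4451, 0.2147, 0.0408]
tool_rot: [0.02, 1.0, 0.0, 0.001]
ft_force: [2.3, -1.3, 4.8]
grip_width: -0.0001
```

>>> play_rows(plan=[0,0,1,0,0,0])

```text
clock: 6.12
eef_pos: [0.445, 0.2148, 0.0398]
tool_rot: [0.02, 1.0, 0.0, 0.001]
ft_force: [2.2, -0.7, 5.4]
grip_width: -0.0001
```

>>> play_rows(plan=[0,0,1,0,0,0])

```text
clock: 6.25
eef_pos: [0.445, 0.2148, 0.0388]
tool_rot: [0.02, 1.0, 0.0, 0.001]
ft_force: [1.7, -1.1, 5.5]
grip_width: 0.0
```

>>> play_rows(plan=[0,0,1,0,0,0])

```text
clock: 6.38
eef_pos: [0.445, 0.2149, 0.0378]
tool_rot: [0.02, 1.0, 0.0, 0.001]
ft_force: [2.0, -1.3, 7.6]
grip_width: 0.0002
```

>>> play_rows(plan=[0,0,0.5,0,0,0])

```text
clock: 6.5
eef_pos: [0.4451, 0.2149, 0.0376]
tool_rot: [0.02, 1.0, 0.0, 0.002]
ft_force: [1.4, -0.6, 9.8]
grip_width: -0.0
```

>>> play_rows(plan=[0,0,0,0,0,0])

```text
clock: 6.62
eef_pos: [0.4451, 0.2149, 0.0377]
tool_rot: [0.02, 1.0, 0.0, 0.002]
ft_force: [1.9, -0.6, 7.7]
grip_width: 0.0001
```

>>> play_rows(plan=[0,0,0.5,0,0,0])

```text
clock: 6.75
eef_pos: [0.4452, 0.2149, 0.0375]
tool_rot: [0.02, 1.0, 0.0, 0.002]
ft_force: [1.2, -2.0, 11.9]
grip_width: -0.0002
```

>>> play_rows(plan=[0,0,0.5,0,0,0])

```text
clock: 6.88
eef_pos: [0.4453, 0.2149, 0.0373]
tool_rot: [0.02, 1.0, 0.0, 0.002]
ft_force: [0.1, -2.6, 14.2]
grip_width: -0.0001
```

>>> play_rows(plan=[0,0,0,0,0,0])

```text
clock: 7.0
eef_pos: [0.4452, 0.2149, 0.0374]
tool_rot: [0.02, 1.0, 0.0, 0.002]
ft_force: [0.7, -2.2, 12.8]
grip_width: 0.0002
```

>>> play_rows(plan=[0,0,0,0,0,0,0,0,0,0,0,0,0,0,0,0,0,0,0,0,0,0,0,0])

```text
clock: 7.5
eef_pos: [0.4453, 0.2149, 0.0374]
tool_rot: [0.02, 1.0, 0.0, 0.002]
ft_force: [-0.5, -2.5, 13.1]
grip_width: 0.0002
```

>>> play_rows(plan=[0,0,0,0,0,0,0,0,0,0,0,0,0,0,0,0,0,0,0,0,0,0,0,0])

```text
clock: 8.0
eef_pos: [0.4453, 0.2149, 0.0374]
tool_rot: [0.02, 1.0, 0.0, 0.002]
ft_force: [-0.4, -1.5, 12.2]
grip_width: 0.0001
```

```bash
python3 - <<'E'
from st import *
c=cam('scene','s2.png'); 
cv2.imwrite('pics/s2c.png',cv2.resize(c['frame'][150:350,320:520],None,fx=3,fy=3))
c=cam('top')
cv2.imwrite('pics/t2c.png',cv2.resize(c['frame'][200:340,160:300],None,fx=4,fy=4))
print(bot.get_obs()['ft_force'])
E
```

```text
8.0 [ 0.4502  0.4184 -0.329   0.8197 -0.0009  0.4893] [0.4453 0.2149 0.0374] [-0.3755 -1.4743 12.2207] 5.419770401128656e-05 0.011
[[-0.9992  0.0391  0.0037]
 [ 0.0391  0.9992  0.0008]
 [-0.0037  0.0009 -1.    ]]
[ 0.2854 -1.9163 12.7821]
```

View pics/s2c.png

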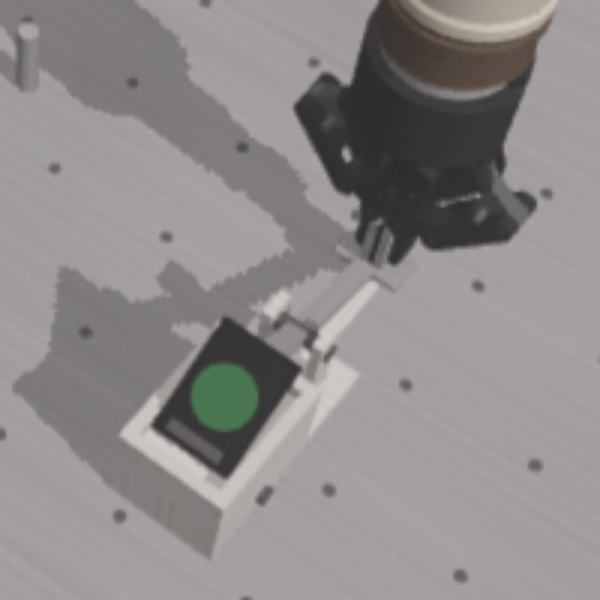

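>>> play_rows(plan=[0,0,-3,0,0,0,0,0,-10,0,0,0,0,0,-30,0,0,0,0,0,-40,0,0,0,0,0,-40,0,0,0,0,0,-40,0,0,0,0,0,0,0,0,0], hand=100)

```text
clock: 8.98
eef_pos: [0.4453, 0.2155, 0.2021]
tool_rot: [0.019, 1.0, 0.002, 0.003]
ft_force: [0.0, 0.3, -0.4]
grip_width: 0.0854
```

```bash
python3 - <<'E'
from st import *
from fit import rect
for n in('scene','top'):
    c=cam(n)
    r=bot.outline_of('filter_center',n)[0]; P=pts(c,cv2.erode(r['mask'].astype(np.uint8),np.ones((3,3)))>0)
    m=np.median(P,0); 
    for _ in range(4):
        q=P.mean(0); nv=np.linalg.svd(P-q,full_matrices=False)[2][2]; nv*=np.sign(nv[2]); d=abs((P-q)@nv); P=P[d<max(.003,2*np.median(d))]
    print(n,r['p'],len(P),'n',nv,'lean',np.arccos(nv[2]),'resid',d.std())
    P=pts(c,r['mask']); P=P[abs((P-q)@nv)<.006]
    # rect in plane
    ex=np.array([nv[2],0,-nv[0]]); ex/=np.linalg.norm(ex); ey=np.cross(nv,ex)
    uv=np.c_[(P-q)@ex,(P-q)@ey]; (cc,s,a)=cv2.minAreaRect((uv*1000).astype(np.float32))
    ctr=q+cc[0]/1000*ex+cc[1]/1000*ey; print('top centre',ctr,'centre',ctr-.004*nv,s,a,'ex',ex,'x1end',P[:,2].max(),P[:,2].min())
E
```

```text
8.975 [ 0.4506  0.2469 -0.0932  1.2243  0.0002  0.4893] [0.4453 0.2155 0.2021] [ 0.0359  0.3244 -0.3534] 0.0854079380938543 0.011
[[-0.9992  0.0387  0.0057]
 [ 0.0387  0.9992  0.003 ]
 [-0.0056  0.0032 -1.    ]]
scene 0.61 1159 n [ 0.4948 -0.0303  0.8685] lean 0.5187170896602243 resid 0.0007112502315772031
top centre [0.5901 0.2074 0.0741] centre [0.5881 0.2075 0.0706] (44.6264533996582, 63.88853454589844) 87.55866241455078 ex [ 0.8689  0.     -0.4951] x1end 0.09260535402349346 0.055875183914623205
top 0.56 588 n [ 0.4938 -0.0143  0.8694] lean 0.5167089493665609 resid 0.0006534743087989705
top centre [0.5893 0.2089 0.0752] centre [0.5873 0.209  0.0718] (44.52294921875, 64.2891845703125) 88.24925231933594 ex [ 0.8695  0.     -0.4939] x1end 0.09225894475828145 0.05761614225207545
```

>>> play_rows(plan=[-39,-0.6,10,0,0,0,-39,-0.6,20,0,0,0,-39,-0.6,20,0,0,0,-38.3,-0.5,20.3,0,0,0,0,0,0,0,0.174,0,0,0,0,0,0.174,0,0,0,0,0,0.174,0,0,0,0,0,0,0])

```text
clock: 10.18
eef_pos: [0.5991, 0.2052, 0.1158]
tool_rot: [0.02, 0.967, 0.002, -0.254]
ft_force: [0.5, -0.1, -2.0]
grip_width: 0.0856
```

```bash
python3 - <<'E'
from st import *
c=cam('wrist','w3.png')
r0=bot.outline_of('filter_center','wrist'); print([ (x['p'],x['point']) for x in r0[:2]])
g=np.array([.5712,.2086,.0806]); d=g-o['eef_pos']; print('shift tool mm',1000*r.T@d)
f=np.array([.868,-.033,-.495]); print('f in tool',r.T@f)
P=pts(c,r0[0]['mask']); print(np.median(P,0),P.min(0),P.max(0),1000*np.median((P-o['eef_pos'])@r,0),1000*np.percentile((P-o['eef_pos'])@r,[1,99],axis=0))
E
```

```text
10.175 [0.2643 1.0468 0.9556 1.9745 0.1426 0.2694] [0.5991 0.2052 0.1158] [ 0.4674 -0.1459 -1.9517] 0.08561956547187093 0.011
[[-0.8703  0.0396 -0.491 ]
 [ 0.0374  0.9992  0.0144]
 [ 0.4912 -0.0058 -0.871 ]]
[(0.91, [293.8, 316.4])]
shift tool mm [ 7.0936  2.5149 44.4088]
f in tool [-0.9997  0.0043  0.0045]
[0.5869 0.2071 0.0775] [0.5445 0.1831 0.0105] [0.6185 0.2328 0.0923] [-8.1594  1.705  39.4561] [[-43.1482 -19.7326  38.0329]
 [ 19.8069  23.1978  45.1023]]
```

View pics/w3.png

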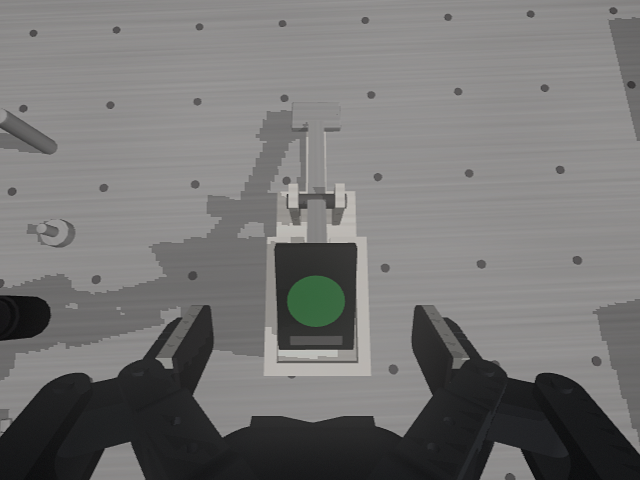

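>>> play_rows(plan=[0,0,0,0,0,0])

```text
clock: 10.4
eef_pos: [0.5992, 0.2069, 0.1318]
tool_rot: [0.018, 0.97, 0.005, -0.244]
ft_force: [-0.3, -0.2, 0.7]
grip_width: 0.0853
```

```bash
python3 st.py
```

```text
10.4 [0.2666 1.0183 0.9468 1.9729 0.143  0.2694] [0.5992 0.2069 0.1318] [-0.3317 -0.2486  0.7146] 0.0853346401937786 0.011
[[-0.8803  0.0376 -0.473 ]
 [ 0.0327  0.9993  0.0186]
 [ 0.4733  0.0009 -0.8809]]
```

>>> play_rows(plan=[0,0,15,0,0,0,0,0,15,0,0,0,0,0,0,0,0,0])

```text
clock: 10.78
eef_pos: [0.5843, 0.2074, 0.1063]
tool_rot: [0.018, 0.97, 0.005, -0.244]
ft_force: [-0.7, -0.5, 0.0]
grip_width: 0.0855
```

```bash
cat > g.py <<'E'
from st import *
d=np.array([.5712,.2086,.0806])-o['eef_pos']; print('shift tool mm',1000*r.T@d,'tilt',np.arctan2(r[2,0],-r[2,2]))
E
python3 g.py
```

```text
10.775 [0.2727 0.9812 0.8046 1.8676 0.1456 0.2744] [0.5843 0.2074 0.1063] [-0.6674 -0.498   0.0225] 0.08549966480179226 0.011
[[-0.88    0.0371 -0.4734]
 [ 0.0323  0.9993  0.0183]
 [ 0.4738  0.0008 -0.8806]]
shift tool mm [-0.6365  0.6465 28.823 ] tilt 0.4935868550727249
```

>>> play_rows(plan=[-0.5,0.5,14,0,0,0,0,0,14,0,0,0,0,0,0,0,0,0])

```text
clock: 11.15
eef_pos: [0.5721, 0.2082, 0.0797]
tool_rot: [0.018, 0.969, 0.005, -0.245]
ft_force: [0.7, -0.8, 0.5]
grip_width: 0.0851
```

```bash
python3 - <<'E'
import g
from h import *
c=cam('wrist','w4.png'); c=cam('scene')
cv2.imwrite('pics/s4c.png',cv2.resize(c['frame'][150:350,320:520],None,fx=3,fy=3))
E
```

```text
11.15 [0.278  0.9659 0.7029 1.7823 0.1484 0.2797] [0.5721 0.2082 0.0797] [ 0.7479 -0.8022  0.4915] 0.08506076866814977 0.011
[[-0.8791  0.0377 -0.4751]
 [ 0.033   0.9993  0.0181]
 [ 0.4754  0.0003 -0.8798]]
shift tool mm [ 1.1919  0.344  -0.3754] tilt 0.49545203960356193
```

View pics/w4.png

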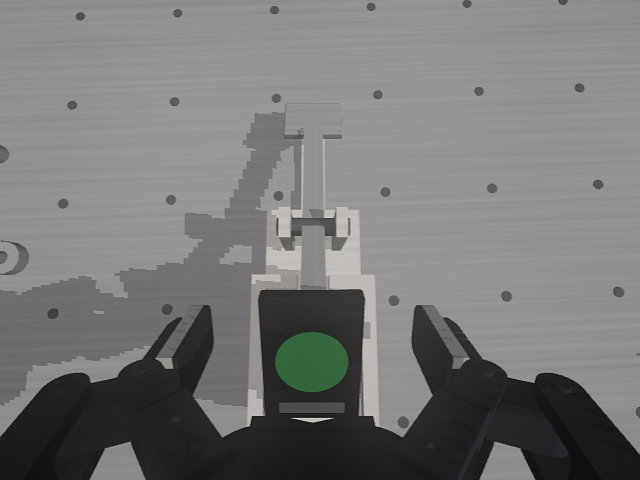

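View pics/s4c.png

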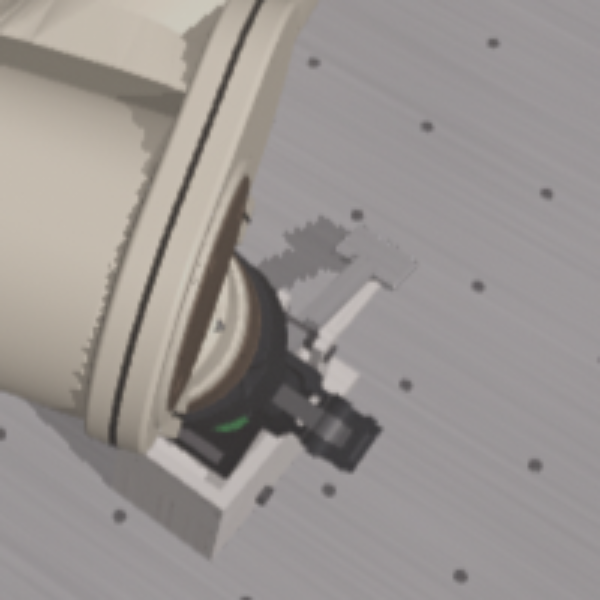

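>>> play_rows(plan=[0,0,0,0,0,0,0,0,0,0,0,0,0,0,0,0,0,0,0,0,0,0,0,0,0,0,0,0,0,0,0,0,0,0,0,0], hand=0)

```text
clock: 12.0
eef_pos: [0.573, 0.2082, 0.0777]
tool_rot: [0.019, 0.969, 0.005, -0.245]
ft_force: [2.5, -0.0, 4.0]
grip_width: 0.0425
```

```bash
python3 - <<'E'
import g
from h import *
c=cam('wrist','w5.png')
E
```

```text
12.0 [0.2774 0.9702 0.7061 1.7818 0.1486 0.2797] [0.573  0.2082 0.0777] [ 2.5232 -0.022   4.0365] 0.04252269318245603 0.011
[[-0.8788  0.0383 -0.4757]
 [ 0.0336  0.9993  0.0185]
 [ 0.476   0.0003 -0.8794]]
shift tool mm [ 3.0015  0.3058 -1.729 ] tilt 0.4961195932823873
```

View pics/w5.png

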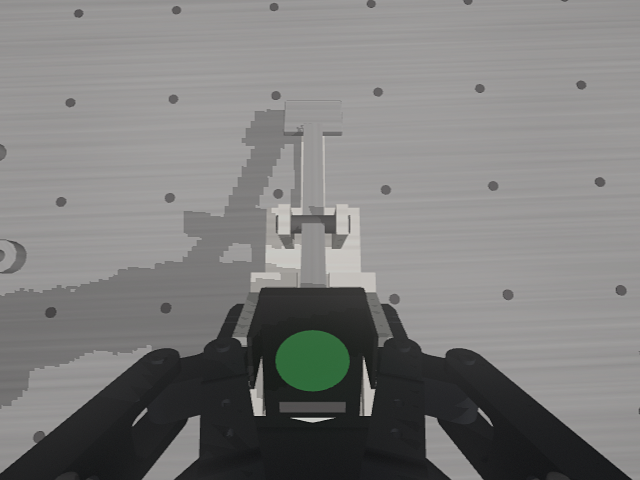

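>>> play_rows(plan=[3,0,-4,0,0,0,3,0,-4,0,0,0,5,0,-8.8,0,0,0,9.5,0,-17.6,0,0,0,9.5,0,-17.6,0,0,0,9.5,0,-17.6,0,0,0,9.5,0,-17.6,0,0,0,0,0,0,0,0,0])

```text
clock: 13.05
eef_pos: [0.5717, 0.2083, 0.1793]
tool_rot: [0.018, 0.969, 0.005, -0.244]
ft_force: [0.3, 0.6, -1.3]
grip_width: 0.0427
```

```bash
python3 - <<'E'
import g
from h import *
c=cam('wrist','w6.png'); c=cam('scene','s6.png')
E
```

```text
13.05 [0.2782 0.9238 0.8753 1.9951 0.1487 0.2802] [0.5717 0.2083 0.1793] [ 0.3174  0.6413 -1.3179] 0.04269803579292131 0.011
[[-0.8799  0.0381 -0.4737]
 [ 0.0332  0.9993  0.0188]
 [ 0.4741  0.0008 -0.8805]]
shift tool mm [-46.2888   0.1493  87.1417] tilt 0.49392885350970245
```

View pics/w6.png

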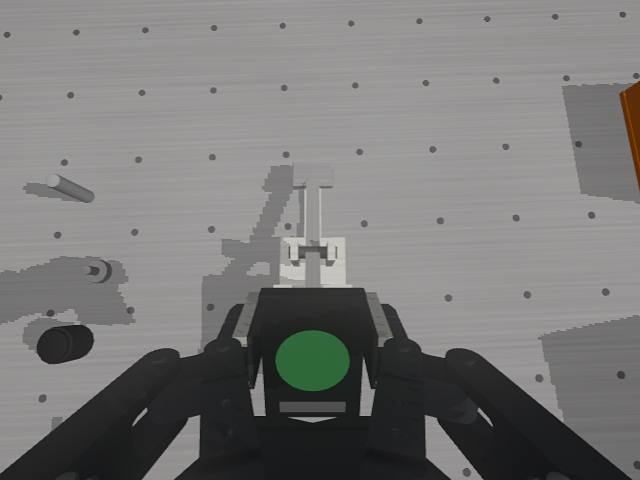

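View pics/s6.png

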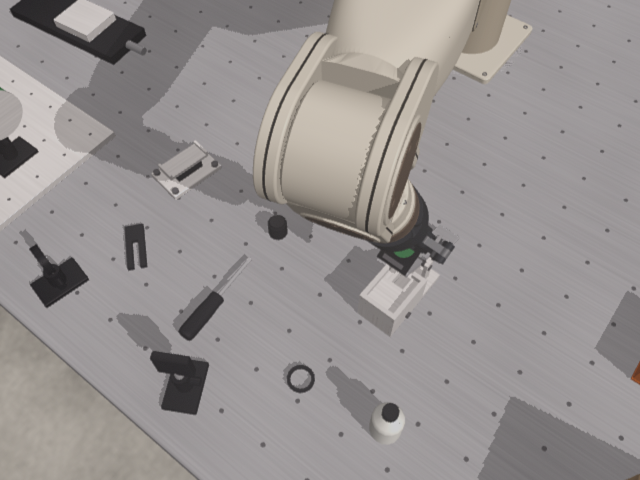

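```bash
cat > inhand.py <<'E'
from st import *
def inhand():
    o=bot.get_obs(); r=R.from_quat(o['tool_rot']).as_matrix()
    c=cam('wrist'); L=bot.outline_of('filter_center','wrist'); m=L[0]['mask']
    P=(pts(c,cv2.erode(m.astype(np.uint8),np.ones((3,3)))>0)-o['eef_pos'])@r
    P0=P
    for _ in range(6):
        q=P.mean(0); nv=np.linalg.svd(P-q,full_matrices=False)[2][2]; nv*=-np.sign(nv[2]); d=abs((P0-q)@nv); P=P0[d<.002]
    print('p',L[0]['p'],len(P0),len(P),'normal in tool',nv,'mean mm',q*1000)
    A=(pts(c,m)-o['eef_pos'])@r; A=A[abs((A-q)@nv)<.004]
    print('ranges mm',1000*np.percentile(A,[0,1,99,100],axis=0))
    K=c['K']; T=np.linalg.inv(c['cam_to_world'])
    # green window centre
    f=c['frame'].astype(int); gm=(f[...,1]>f[...,2]+30)&(f[...,1]>f[...,0]+20)
    G=(pts(c,gm)-o['eef_pos'])@r; print('green mm',1000*np.median(G,0),1000*(G.min(0)+G.max(0))/2,len(G))
if __name__=='__main__': inhand()
E
python3 inhand.py
```

```text
13.15 [0.2781 0.9259 0.8718 1.9934 0.1486 0.2803] [0.571  0.2081 0.177 ] [ 0.3782  0.8141 -1.7042] 0.04273150107673746 0.011
[[-0.8781  0.0382 -0.477 ]
 [ 0.0338  0.9993  0.0178]
 [ 0.4773 -0.0005 -0.8787]]
p 0.76 12430 11958 normal in tool [-0.0245 -0.0016 -0.9997] mean mm [-13.2367  -0.2412  -6.2206]
ranges mm [[-49.2039 -22.2421  -8.6449]
 [-46.9249 -21.3721  -7.7998]
 [ 15.4914  20.9262  -3.8036]
 [ 16.151   21.812   -2.9091]]
green mm [-16.2592  -0.4296  -6.2802] [-16.7416  -0.3988  -6.2777] 3541
```

>>> play_rows(plan=[0,0,0,0,-0.13,0,0,0,0,0,-0.13,0,0,0,0,0,-0.13,0,0,0,0,0,-0.13,0,0,0,0,0,0,0.129,0,0,0,0,0,0,0,0,0,0,0,0])

```text
clock: 14.12
eef_pos: [0.5712, 0.2081, 0.1768]
tool_rot: [0.083, 0.997, 0.0, 0.011]
ft_force: [-0.1, 0.9, -0.9]
grip_width: 0.0425
```

```bash
cat > s.py <<'E'
import sys
from inhand import *
inhand()
z=float(sys.argv[1]); t=np.array([.5756,-.2092,z]); print('shift tool mm',1000*r.T@(t-o['eef_pos']),'yaw x',np.degrees(np.arctan2(r[1,0],r[0,0])))
E
python3 s.py .10
```

```text
14.125 [ 0.3536  0.4719  0.1681  1.2472 -0.0088  0.5192] [0.5712 0.2081 0.1768] [-0.1492  0.9264 -0.8893] 0.04245818993594191 0.011
[[-0.9861  0.1649  0.0216]
 [ 0.1649  0.9863 -0.0014]
 [-0.0216  0.0022 -0.9998]]
p 0.97 12418 11967 normal in tool [-0.0247 -0.0017 -0.9997] mean mm [-13.5717  -0.2232  -6.088 ]
ranges mm [[-49.0181 -22.2059  -8.4671]
 [-47.1994 -21.3164  -7.6944]
 [ 15.2024  20.8873  -3.767 ]
 [ 15.9483  21.8311  -2.8038]]
green mm [-16.4417  -0.3928  -6.1545] [-17.2791  -0.3896  -6.3792] 3544
shift tool mm [ -71.4777 -411.0173   77.5145] yaw x 170.50725626731995
```

>>> play_rows(plan=[-5,-30,0,0,0,0,-6,-34,0,0,0,0,-6,-34,0,0,0,0,-6,-34,0,0,0,0,-6,-34,0,0,0,0,-6,-34,0,0,0,0,-6,-35,0,0,0,0,-6,-35,0,0,0,0,-6,-35,0,0,0,0,-6,-35,0,0,0,0,-6,-35,10,0,0,0,-6,-36,20,0,0,0,-0.5,0,30,0,0,0,0,0,17.5,0,0,0,0,0,0,0,0,0])

```text
clock: 16.1
eef_pos: [0.5736, -0.2091, 0.0981]
tool_rot: [0.084, 0.996, 0.001, 0.009]
ft_force: [-0.5, 1.3, -1.1]
grip_width: 0.0425
```

```bash
python3 - <<'E'
import sys; sys.argv=['',".06"]
import s
from h import *
c=cam('wrist','w7.png'); c=cam('scene','s7.png')
cv2.imwrite('pics/s7c.png',cv2.resize(c['frame'][80:280,60:320],None,fx=3,fy=3))
c=cam('top','t7.png')
P=pts(cam('top'));S=P[(abs(P[:,0]-.59)<.08)&(abs(P[:,1]+.205)<.08)&(P[:,2]<.013)&(P[:,2]>.005)]; print(len(S))
E
```

```text
16.1 [-0.3527  0.5375  0.0606  1.0771  0.0066 -0.1854] [ 0.5736 -0.2091  0.0981] [-0.4672  1.3184 -1.0773] 0.0425046204704374 0.011
[[-0.9859  0.1665  0.018 ]
 [ 0.1665  0.986   0.0003]
 [-0.0177  0.0033 -0.9998]]
p 0.88 12435 11980 normal in tool [-0.0249 -0.0017 -0.9997] mean mm [-13.4832  -0.1552  -6.1112]
ranges mm [[-49.3602 -22.1679  -8.6396]
 [-47.2526 -21.2939  -7.6971]
 [ 15.2705  21.0004  -3.8316]
 [ 15.936   21.8621  -2.8404]]
green mm [-16.4304  -0.3801  -6.172 ] [-17.4473  -0.4039  -6.1937] 3539
shift tool mm [-1.2754  0.129  38.0875] yaw x 170.41235056712807
582
```

View pics/w7.png

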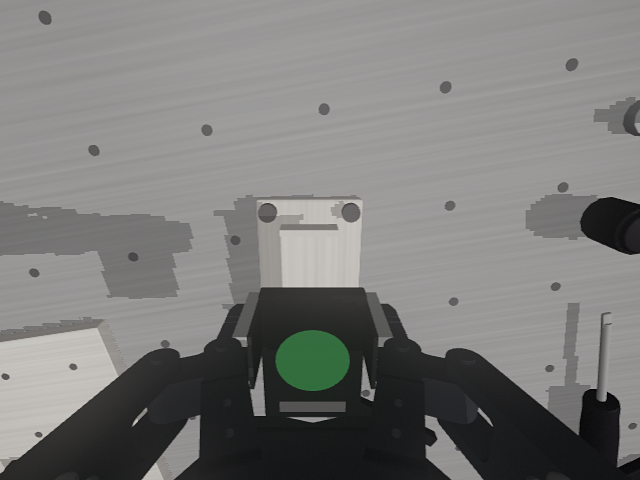

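View pics/s7c.png

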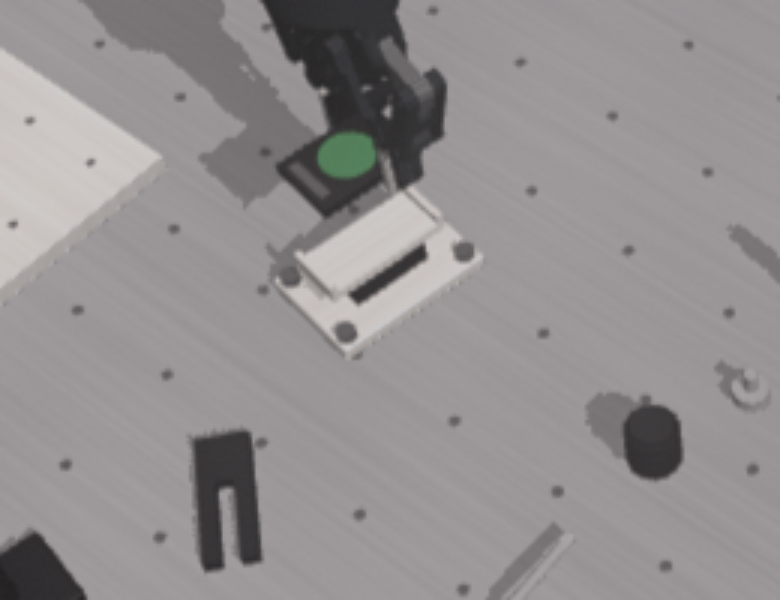

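```bash
cat > lip.py <<'E'
from st import *
c=cam('wrist'); P=pts(c); T=(P-o['eef_pos'])@r*1000
for lo,hi in((.0375,.044),(.030,.0365),(.006,.0125)):
    m=(P[:,2]>lo)&(P[:,2]<hi)&(abs(T[:,1])<45)&(T[:,0]>12)&(T[:,0]<60); t=T[m]
    print(lo,m.sum(),np.percentile(t,[1,5,50,95,99],axis=0).round(1).tolist(), P[m][:,2].mean())
E
python3 lip.py
```

```text
16.4 [-0.3518  0.5331  0.0629  1.077   0.0065 -0.1849] [ 0.5757 -0.2093  0.1016] [-0.1668  0.2384 -1.1923] 0.042649686326180984 0.011
[[-0.9858  0.1661  0.0244]
 [ 0.1661  0.9861 -0.002 ]
 [-0.0244  0.002  -0.9997]]
0.0375 465 [[19.1, -18.9, 59.2], [19.3, -17.6, 59.6], [21.6, -2.7, 60.6], [23.3, 12.9, 62.8], [23.4, 14.3, 63.3]] 0.04028238552721764
0.03 646 [[12.0, -19.1, 64.7], [12.4, -17.7, 65.3], [15.7, -1.9, 66.8], [23.4, 12.9, 69.6], [23.6, 14.6, 70.8]] 0.034218251487766284
0.006 2565 [[12.4, -36.5, 88.9], [14.1, -33.8, 89.4], [26.0, -2.4, 90.6], [34.6, 29.4, 92.4], [35.0, 31.8, 94.0]] 0.010276793121169941
```

>>> play_rows(plan=[-1,-1.3,10,0,0,0,0.4,0,15,0,0,0,0.4,0,15,0,0,0,0.3,0,12,0,0,0,0.1,0,5,0,0,0,0,0,0,0,0,0,0,0,0,0,0,0])

```text
clock: 17.32
eef_pos: [0.5762, -0.2106, 0.0439]
tool_rot: [0.084, 0.996, 0.0, 0.012]
ft_force: [0.2, -0.8, -0.8]
grip_width: 0.0423
```

```bash
python3 - <<'E'
import sys; sys.argv=['',".036"]
import lip
from h import *
c=cam('wrist','w8.png'); c=cam('scene')
cv2.imwrite('pics/s8c.png',cv2.resize(c['frame'][110:230,120:260],None,fx=5,fy=5))
E
```

```text
17.325 [-0.3536  0.5928 -0.0003  0.9551  0.0066 -0.1863] [ 0.5762 -0.2106  0.0439] [ 0.1932 -0.807  -0.7923] 0.04225981715394355 0.011
[[-0.9858  0.1664  0.0234]
 [ 0.1664  0.9861 -0.0016]
 [-0.0234  0.0023 -0.9997]]
0.0375 986 [[14.7, -17.9, -0.3], [15.1, -16.5, 0.8], [20.8, -1.2, 3.1], [22.7, 14.2, 5.3], [22.9, 15.7, 5.8]] 0.040323321999912246
0.03 1000 [[12.1, -17.8, 7.1], [12.2, -16.4, 7.6], [15.2, -1.3, 9.2], [22.9, 14.3, 12.6], [23.0, 15.6, 13.2]] 0.03398906169371654
0.006 4495 [[12.5, -35.1, 31.3], [14.1, -31.7, 31.8], [25.2, -0.9, 33.0], [34.0, 29.8, 34.7], [34.4, 33.1, 36.5]] 0.010248900304316303
```

View pics/s8c.png

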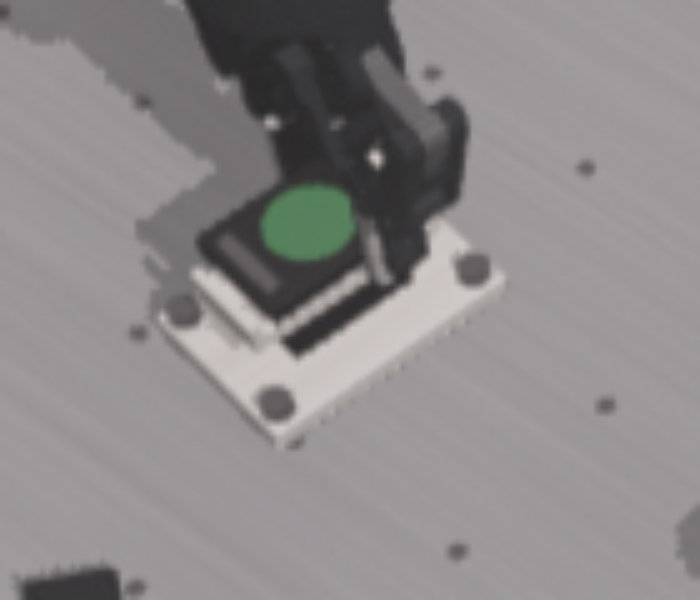

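View pics/w8.png

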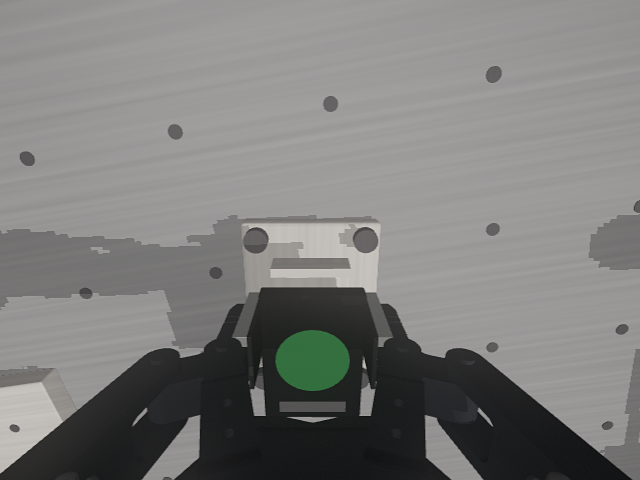

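>>> play_rows(plan=[0,-0.5,2,0,0,0,0.1,0,2,0,0,0,0,0,1.5,0,0,0,0,0,0,0,0,0])

```text
clock: 17.98
eef_pos: [0.5754, -0.2109, 0.0376]
tool_rot: [0.084, 0.996, 0.0, 0.011]
ft_force: [-1.4, 0.1, -0.9]
grip_width: 0.0425
```

>>> play_rows(plan=[0,0,0.7,0,0,0])

```text
clock: 18.1
eef_pos: [0.5757, -0.211, 0.0372]
tool_rot: [0.084, 0.996, 0.0, 0.011]
ft_force: [0.6, 0.5, -1.4]
grip_width: 0.0424
```

>>> play_rows(plan=[0,0,0.7,0,0,0])

```text
clock: 18.23
eef_pos: [0.5757, -0.211, 0.0365]
tool_rot: [0.084, 0.996, 0.0, 0.011]
ft_force: [0.2, 0.4, -1.2]
grip_width: 0.0427
```

>>> play_rows(plan=[0,0,0.5,0,0,0])

```text
clock: 18.35
eef_pos: [0.5757, -0.211, 0.0361]
tool_rot: [0.084, 0.996, 0.0, 0.011]
ft_force: [-1.1, 0.0, 2.0]
grip_width: 0.0423
```

>>> play_rows(plan=[0,0,0.5,0,0,0])

```text
clock: 18.48
eef_pos: [0.5757, -0.211, 0.0361]
tool_rot: [0.084, 0.996, 0.0, 0.011]
ft_force: [-2.8, 0.9, 5.7]
grip_width: 0.0424
```

>>> play_rows(plan=[0,0,0.5,0,0,0])

```text
clock: 18.6
eef_pos: [0.5757, -0.211, 0.036]
tool_rot: [0.084, 0.996, 0.0, 0.011]
ft_force: [-3.2, 1.2, 9.1]
grip_width: 0.0423
```

>>> play_rows(plan=[0,0,-0.5,0,0,0,0,0,-0.5,0,0,0,0,0,0,0,0,0])

```text
clock: 18.98
eef_pos: [0.5757, -0.211, 0.0361]
tool_rot: [0.084, 0.996, 0.0, 0.011]
ft_force: [-2.7, 1.2, 3.0]
grip_width: 0.0424
```

>>> play_rows(plan=[0,0,0,0,0,0,0,0,0,0,0,0,0,0,0,0,0,0,0,0,0,0,0,0,0,0,0,0,0,0], hand=80)

```text
clock: 19.6
eef_pos: [0.5757, -0.2109, 0.0359]
tool_rot: [0.083, 0.996, 0.0, 0.011]
ft_force: [-0.6, 0.5, 0.3]
grip_width: 0.0684
```

```bash
python3 - <<'E'
from st import *
c=cam('wrist','w9.png'); c=cam('scene')
cv2.imwrite('pics/s9c.png',cv2.resize(c['frame'][110:230,120:260],None,fx=5,fy=5))
E
```

```text
19.6 [-0.3544  0.6018 -0.0081  0.9396  0.0066 -0.1871] [ 0.5757 -0.2109  0.0359] [-0.561   0.5305  0.2951] 0.0683900123710459 0.011
[[-0.9858  0.1664  0.0223]
 [ 0.1664  0.9861 -0.0012]
 [-0.0222  0.0025 -0.9998]]
```

View pics/w9.png

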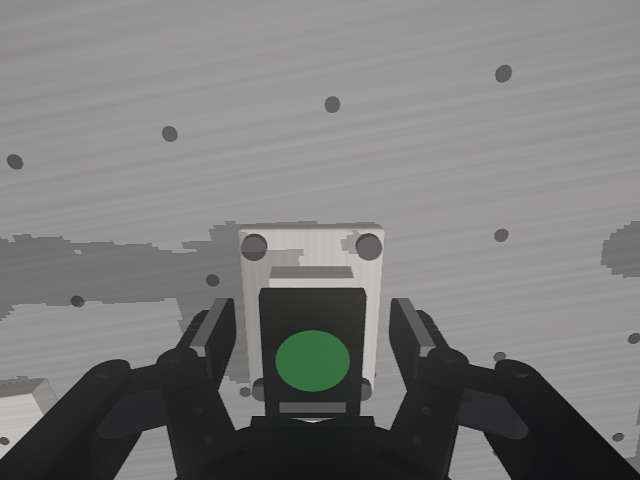

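View pics/s9c.png

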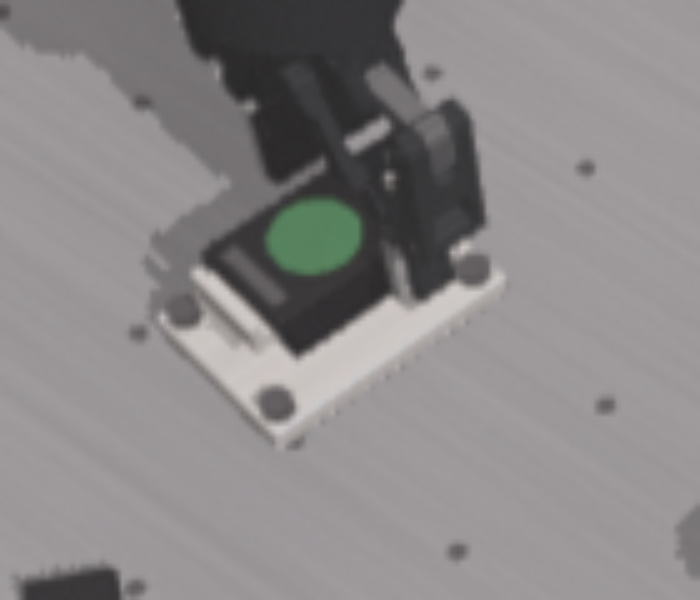

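Released and seated between the lips. Retreat straight up.

>>> play_rows(plan=[0,0,-5,0,0,0,0,0,-10,0,0,0,0,0,-25,0,0,0,0,0,-40,0,0,0,0,0,-40,0,0,0,30,0,-40,0,0,0,40,0,0,0,0,0,40,0,0,0,0,0,40,0,0,0,0,0,0,0,0,0,0,0,0,0,0,0,0,0,0,0,0,0,0,0])

```text
clock: 21.2
eef_pos: [0.4256, -0.1862, 0.1931]
tool_rot: [0.083, 0.996, 0.0, 0.012]
ft_force: [0.2, 1.0, 0.1]
grip_width: 0.0684
```

```bash
python3 - <<'E'
from st import *
from fit import rect
for n in('top','scene'):
    c=cam(n)
    if n=='scene': cv2.imwrite('pics/s10c.png',cv2.resize(c['frame'][110:230,120:260],None,fx=5,fy=5))
    m=bot.outline_of('filter_center',n)[0]; P=pts(c,m['mask']); Q=P[abs(P[:,2]-np.median(P[:,2]))<.006]
    A=np.c_[Q[:,:2],np.ones(len(Q))]; k=np.linalg.lstsq(A,Q[:,2],rcond=None)[0]
    print(n,m['p'],rect(Q),'z top',np.median(Q[:,2]),'slope',k[:2])
    P=pts(c);S=P[(abs(P[:,0]-.59)<.08)&(abs(P[:,1]+.205)<.08)]
    s=S[(S[:,2]>.005)&(S[:,2]<.013)]; print('base',rect(s))
E
```

```text
21.2 [-0.4174  0.1826 -0.2006  1.165   0.008  -0.2504] [ 0.4256 -0.1862  0.1931] [0.1916 0.9781 0.108 ] 0.06835236912932326 0.011
[[-0.9858  0.1661  0.0239]
 [ 0.1661  0.9861 -0.0019]
 [-0.0239  0.0021 -0.9997]]
top 0.95 (array([ 590.3, -211.4]), array([45.1, 67.2]), 80.2) z top 0.040984432574410534 slope [ 0.001  -0.0136]
base (array([ 569.3, -203. ]), array([ 87.5, 155.8]), 68.5)
scene 0.63 (array([ 591.9, -213.6]), array([47.9, 64.1]), 80.3) z top 0.04138633317881568 slope [-0.01   -0.0182]
base (array([ 600.3, -188.4]), array([111.8, 107.2]), 71.9)
```

View pics/s10c.png

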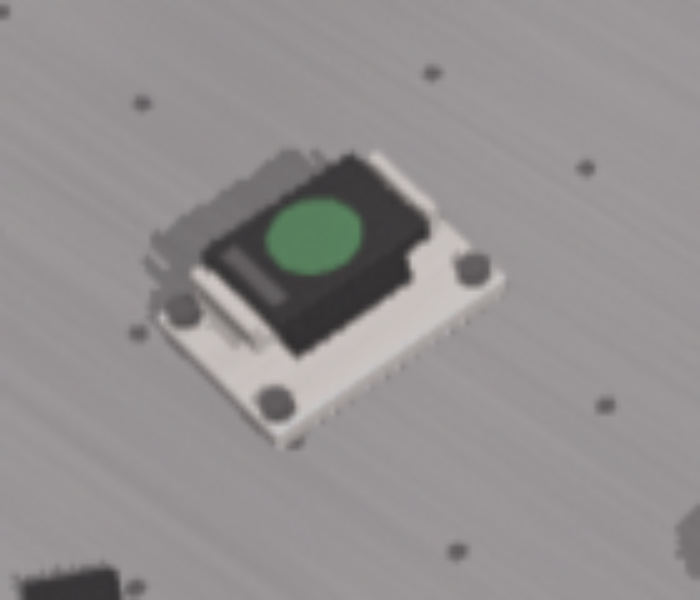

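The filter lies flat between both lips, its centre within about 2 mm of the seat, and the arm is clear.

```bash
python3 -c "
from workcell import bot
print(bot.job_done())"
```

```text
the job is handed in; nothing more can be done
None
```

The filter is out of the station and lying flat on the stand between the two end lips. I released it and handed the job in at about 21 s; no verdict was reported.

- **Rocker:** I pressed the tab down until it stopped moving and held it there for over 1 s. The wrist force read about 12 to 13 N in steady readings, with a highest reading of 14 N. The pictures then showed the filter tipped up by 0.52 rad.
- **Lift:** I gripped the filter across its width near the raised end, with the hand tilted to match. The centre then stood about 0.17 m above the bench, and later wrist pictures showed no slipping.
- **Placing:** I lowered the filter in steps of 0.5 to 0.7 mm until it touched the table. The contact force read up to 9 N, and I eased it off to 3 N before letting go.

**Last checks:**

| Check | Result |
|---|---|
| Distance from seat, top camera | about 1.7 mm |
| Distance from seat, scene camera | about 1.5 mm |
| Length direction against the stand's | within about 1° |
| Slope of the filter | 0.02 rad or less |
| Height of the filter's top | 41 mm, against 42 mm nominal |

The two cameras put the filter's centre about 2 mm apart, which is the calibration accuracy. My final refit of the stand's base gave a wrong size because other points got in, so I used the fits from the start for the seat position. I did not measure the other objects on the bench again. The arm stayed clear of them as far as I could tell.

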